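# Set a slotted stop on a fixture plate and clamp it with the outer ring

### The job

Set the blue slotted stop for the next parts: push it gently along its slot until the box section sits snug between the stop and the brass end pin, with no gap at either end and the nose of the stop square to the work. Then clamp the stop there by turning only the outer ring of the clamping bolt clockwise until it is hand tight, firm but not forced, and let go. The orange inner knob keeps the bolt locked in the plate and must not turn; leave the other things on the table where they lie.

Things in the scene. Friction and masses are not known exactly. Their poses are not given: they have to be found in the camera images.
- plate: steel fixture plate, 200 x 400 x 12 mm, with a grid of holes, fixed to the table. Origin: centre of its underside, on the table top; x across it, y along it (400 mm), z up. The work lies on the line x = -15 mm, along y; from +y to -y: end pin, box section, nose of the stop, clamping bolt. Two brass side pins, 20 mm thick, 30 mm high, stand at (15, 60) and (15, 150) mm
- end_pin (a point): centre of the brass end pin, 15 mm above the plate's top; 20 mm thick, 30 mm high, fixed. A box section that is fully home touches it, its end 10 mm from this point
- box_center (a point): centre (half-way up) of the loose dark steel box section, 140 mm long along its own y, 40 x 40 mm, about 0.5 kg. It lies along the plate's y beside the two side pins, 2 to 8 mm short of the end pin at first. It takes 2 to 5 N to slide it along the plate; keep the push of the stop on it under 25 N
- stop_nose (a point): centre (half-way up) of the upright nose of the loose blue stop, a block 40 mm wide (x), 20 mm deep (y) and 40 mm high that stands on the plate and can be gripped across its 40 mm. The stop's y points from the bolt to the box section; its front face is 10 mm in front of this point
- stop_face (a point): middle of the front face of the stop's nose, 20 mm above the plate; this face bears on the near end of the box section
- ring_grip (a point): centre of the outer ring of the clamping bolt, on its upright axis, half-way up the ring (the ring's height differs from this by up to 1.5 mm, as bolts seat differently). Ring: dark knurled steel, 56 mm in diameter, 18 mm high, underside about 20 mm above the stop's bar. Over it, round the same axis, the orange inner knob, 33 mm in diameter, from 5 to 20 mm above the ring's top
- ring_part (a joint): angle of the outer ring, rad, 0 at first, growing clockwise from above. It sinks 1.9 mm per rad and sets a sprung foot on the stop's bar. Free, it takes about 0.4 N m to turn (at a standstill friction shows less, even reversed). The foot touches after 0.5 to 2.1 rad, told only by feel: the moment then rises 0.55 N m per rad. Hand tight: 0.35 to 0.7 rad past touch, 0.2 to 0.38 N m over free
- inner_knob (a joint): angle of the orange inner knob, rad, 0 at the start, growing clockwise seen from above. It turns very easily (under 0.01 N m) when touched
- stop: the blue stop: nose, and behind it a bar 40 mm wide, 10 mm thick, 150 mm long; its slot, 18 x 74 mm, lies round the bolt's 12 mm shank. 0.45 kg, slides freely along its slot, far enough to bring the box section home. Origin: underside, 110 mm behind the front face; y points to the box section, z up
- box: the box section itself; origin: centre of its underside, y along its length, z up
- square: engineer's square, 166 x 101 x 18 mm, lying at the left; origin: centre of its underside
- tape_measure: yellow tape measure, 38 x 99 x 65 mm, standing at the right; origin: centre of its underside
- spanner: 17 mm spanner, 219 mm long, lying at the right; origin: centre of its underside
There are look-alikes about, which are no part of the job. There is more than one size of the stop; the one meant has the size given above.

How it is judged:
By the outcome, as a careful person would: the job done as asked, in the order asked, and still so for the second after the job is handed in, with the robot touching nothing.
It also fails if it takes over 72 s, if anything falls off the work surface, if the arm or the gripper's body presses on something with over 40 N, if the wrist force passes 120 N, or if a joint passes its speed limit or range.

### The arm

A 6-joint arm with a two-finger parallel gripper is mounted at the origin on a cart in front of the work surface, level with it; the furniture and walls round the work are solid. World frame = base frame: x ahead of the robot, y to its left, z up, the work surface at z = 0. Lengths are in m, angles in rad, forces in N, time in s.
With the tool pointing down it reaches from about 0.35 to 0.8 m from the base axis. Payload 7.3 kg.
Tool frame: the origin (TCP) lies midway between the tips of the shut fingers; the grasp point (between the pads) lies 19 mm behind it; y points along the fingers, z is the direction in which the jaws open and shut, and the axes are right-handed (so a half turn about y gives the same grasp; the last joint's range is limited). The gripper opens to 85 mm and grips with 20 to 120 N. Pads are 22 mm wide; open, the fingers measure 114 mm over their backs; the gripper's body (76 mm by 85 mm) begins 54 mm behind the grasp point. The pads swing forward as they close: fully open they stand 13 mm farther back than shut.
Start: joints at [1.17, 0.342, 1.524, -0, 1.275, -0.146], TCP at [0.132, 0.508, 0.231] pointing down, gripper open.
Joint ranges: [-2.53, 2.53], [-0.77, 2.02], [0.04, 2.7], [-1, 4.14], [0.28, 2.66], [-3.11, 3.11]. Speed limits (rad/s): [2.57, 2.57, 3.14, 3.14, 3.14, 3.14].

### API

Orientations are given as a unit quaternion [w, x, y, z].
In Python, from workcell import r gives the robot as it stands. The module is installed in compiled form; this text tells all that it offers.
- The arm moves only by the tool play_rows, never from a script. Its argument "motion" is a list of rows, each an object of numbers: "fingers": the closure in counts, from 0 (fully open) to 255 (shut); "tx", "ty", "tz": the shift along the world's x, y, z in m; "twist": the turn about the world's z in rad. In form: [{"fingers": .., "tx": .., "ty": .., "tz": .., "twist": ..}, ...]. A call has 1 to 5 rows; each row shifts and turns the commanded pose from where the row before left it; what a row does not reach is not made up. A row lasts 1/12 s, in which the tool goes at most 41.7 mm and 7.16 degrees, less where a joint would pass 70% of its speed; a pose out of reach is approached as far as the arm can. A call with a gripper value outside its range is refused whole. The fingers move at their own pace and stop on an object; "grip_force" is the grip in N (left out, the last holds). Time passes only in rows, so rows that do not move let the fingers close. It gives the time, the measured TCP pose, the force and the opening at its end, in the units of the state.
- r.sense(): the state, without advancing time (a new reading comes with each control period).
- r.capture(name): name is "side" or "top"; returns a dict with "image" (420x560x3 uint8, red, green, blue), "fx", "fy", "cx", "cy" (pixels), "xyz" and "attitude" of the camera in the world. Camera axes: x right, y down, z forward; pixel columns grow to the right and rows downward; lengths in m; the calibration is good to about 2 mm. A picture is of the moment at which its call begins. There is no depth.
- r.hand_in(): hands the job in, once; it reports no verdict.
The state is a dict: "clock": time; "joints": joint angles; "joint_velocities": joint speeds; "joint_torque": joint torques, N m; "ee_pos": TCP position; "orientation": TCP orientation; "wrist_force": force on the tool from outside, world axes, zero at the start; "torque": the same for the moment, N m; "grip_width": finger opening in m.
Only numpy, scipy, OpenCV 4.12 (cv2) and the standard library are available. Lean on these libraries where they do the work, as an engineer would, in place of code of your own. Each camera call takes 0.05 s, during which the arm holds its last target.

## Working session

There is one attempt and no reset: what is moved stays moved. The work goes in short steps, Python scripts to look and compute and a tool call to move; the robot and the scene stay as the last step left them, time stands still between calls to the robot, and variables do not carry over. Pictures are saved under pics/ and viewed, and the job is handed in when it is done.

Besides the shell and the picture viewer there is one more tool, called after ">>>" by a JSON object that holds its "method" and its "body". play_rows: Moves the arm, as the interface text tells. Its arguments: {"type":"object","properties":{"motion":{"type":"array"},"grip_force":{"type":"number"}},"required":["motion"]}

```bash
mkdir -p pics; python3 - <<'E'
from workcell import r
import cv2,json
for n in("side","top"):
    c=r.capture(n); cv2.imwrite(f"pics/{n}0.png",c["image"][:,:,::-1])
    print(n,{k:(v.tolist() if hasattr(v,'tolist') else v) for k,v in c.items() if k!="image"})
print(r.sense())
E
```

```text
side {'fx': 423.20380953860126, 'fy': 423.20380953860126, 'cx': 276.9543061966183, 'cy': 208.87782517995237, 'xyz': [0.4618952550264997, -1.1387038911484881, 0.9023369519162633], 'attitude': [-0.41753810255448953, 0.9083052773472773, -0.024930547910798524, 0.004682289947225641]}
top {'fx': 458.4757650789394, 'fy': 458.4757650789394, 'cx': 278.1337803201125, 'cy': 207.30957439816362, 'xyz': [0.2331438980045806, -0.1575882589524998, 1.6332245408095136], 'attitude': [-0.06384301883288676, 0.7080819552507107, -0.699885216627541, 0.06859079486967837]}
{'clock': 0.1, 'joints': array([ 1.16997744e+00,  3.42679581e-01,  1.52487389e+00, -5.98652270e-06,
        1.27538946e+00, -1.46022058e-01]), 'joint_velocities': array([-0.00042914, -0.00143653, -0.00219154,  0.00025118,  0.00133444,
        0.00040065]), 'joint_torque': array([ 3.38850905e-04, -4.34448588e+01, -2.46491772e+01, -2.29649140e-04,
        4.72678701e-03,  2.98648376e-05]), 'ee_pos': array([0.13218616, 0.50774349, 0.23069829]), 'orientation': array([-0.70091595,  0.70183637, -0.08996712,  0.0897132 ]), 'wrist_force': array([ 0.31511087, -0.02981678,  1.19989144]), 'torque': array([ 0.01175067, -0.03029361, -0.06366974]), 'grip_width': 0.08539002847998456}
```

View pics/side0.png

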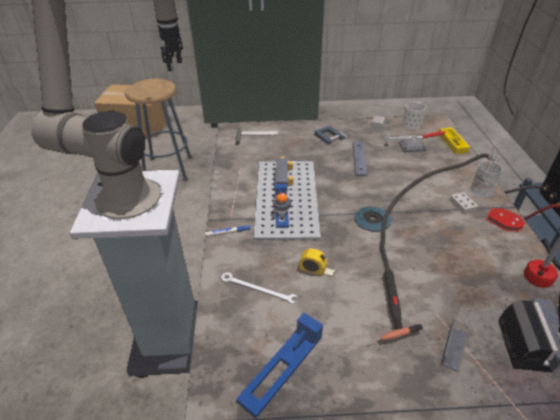

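View pics/top0.png

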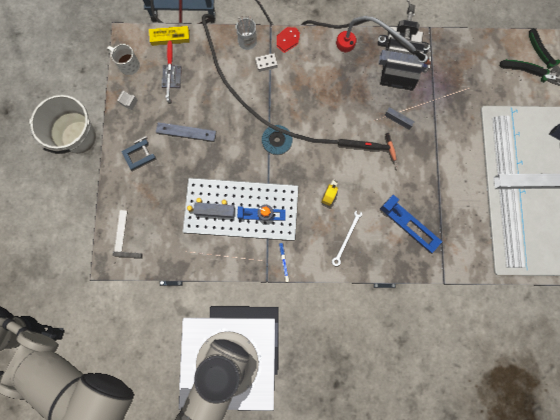

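The top view has two blue stops. The one under the bolt on the plate is at about (262,213), and a larger look-alike lies at (411,224). The only orange knob is at (265,212), and the box section is at (214,211). I choose the stop on the plate and will check it in close crops.

```bash
python3 - <<'E'
import cv2
a=cv2.imread("pics/side0.png")[150:245,245:330]; cv2.imwrite("pics/sc.png",cv2.resize(a,None,fx=6.3,fy=6.3,interpolation=cv2.INTER_CUBIC))
a=cv2.imread("pics/top0.png")[172:246,178:304]; cv2.imwrite("pics/tc.png",cv2.resize(a,None,fx=6.3,fy=6.3,interpolation=cv2.INTER_CUBIC))
E
```

```text
(no output)
```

View pics/sc.png

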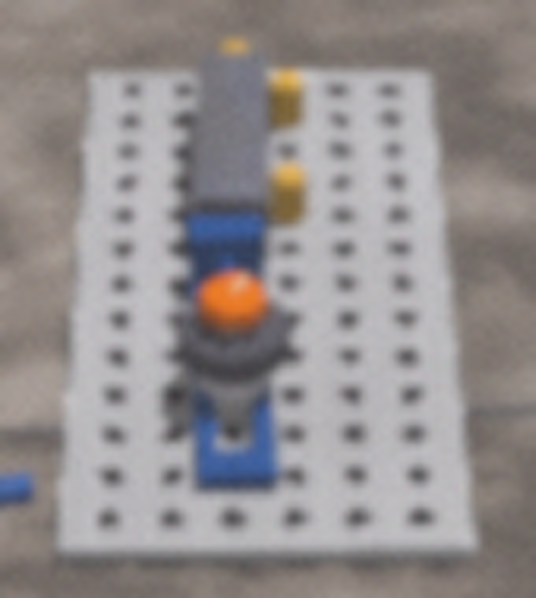

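View pics/tc.png

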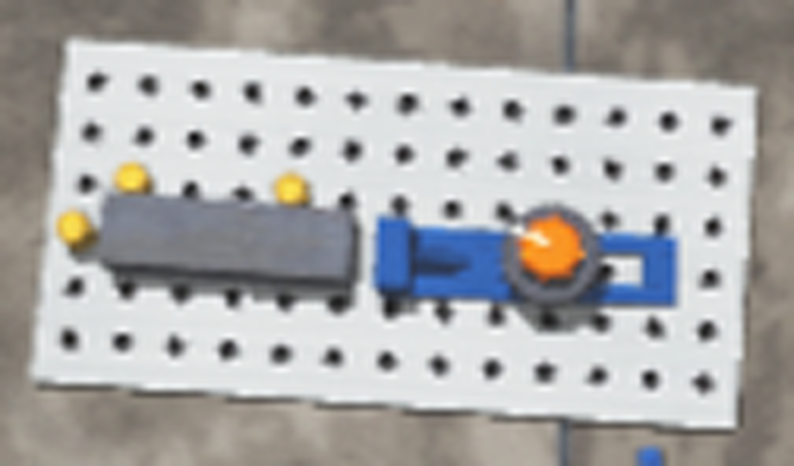

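The crops confirm it. The bolt (orange knob, top crop (551,246)) passes through the slotted blue stop, whose nose is at (395,255). The box section runs from (105,230) to (355,240), and the end pin is at (73,230). Next I fit the poses.

```bash
cat > h.py <<'E'
import numpy as np,cv2
from scipy.spatial.transform import Rotation as R
from scipy.optimize import least_squares
C={"side":dict(f=423.2038,c=(276.9543,208.8778),p=[0.4618952550264997,-1.1387038911484881,0.9023369519162633],q=[-0.41753810255448953,0.9083052773472773,-0.024930547910798524,0.004682289947225641]),
"top":dict(f=458.47577,c=(278.13378,207.30957),p=[0.2331438980045806,-0.1575882589524998,1.6332245408095136],q=[-0.06384301883288676,0.7080819552507107,-0.699885216627541,0.06859079486967837])}
def rot(q): return R.from_quat([q[1],q[2],q[3],q[0]]).as_matrix()
def proj(n,P):
    c=C[n]; d=(np.atleast_2d(P)-c["p"])@rot(c["q"]); return c["f"]*d[:,:2]/d[:,2:]+np.array(c["c"])
def onz(n,uv,z):
    c=C[n]; uv=np.atleast_2d(uv); d=np.c_[(uv-np.array(c["c"]))/c["f"],np.ones(len(uv))]@rot(c["q"]).T
    p=np.array(c["p"]); return p+d*((z-p[2])/d[:,2])[:,None]
def tri(a,b):
    return least_squares(lambda X:np.r_[proj("side",X)[0]-a,proj("top",X)[0]-b],[.4,0,.05])
def crop(uv,o,s=6.3): return (np.atleast_2d(uv)+.5)/s-.5+np.array(o)
SO=(245,150);TO=(178,172)
E
python3 - <<'E'
from h import *
cor=np.array([[-100,200],[100,200],[100,-200],[-100,-200]])/1000.
S=crop([[90,72],[432,72],[477,550],[58,553]],SO)
T=crop([[33,382],[67,40],[757,88],[737,430]],TO)
# side view order: TL=(far,left)
def pts(p,zz=.012):
    c,s=np.cos(p[2]),np.sin(p[2]); return np.c_[cor@np.array([[c,s],[-s,c]])+p[:2],np.full(4,zz)]
def f(p): return np.r_[(proj("side",pts(p))-S).ravel(),(proj("top",pts(p))-T).ravel()]
r=least_squares(f,[.4,0,0]); print(r.x,np.round(r.fun,1))
for n,A in(("side",S),("top",T)):
    q=least_squares(lambda p:(proj(n,pts(p))-A).ravel(),r.x); print(n,q.x,np.round(q.fun,1))
X=r.x;c,s=np.cos(X[2]),np.sin(X[2])
def loc(P): d=P[:,:2]-X[:2]; return np.round(np.c_[d[:,0]*c+d[:,1]*s,-d[:,0]*s+d[:,1]*c]*1000,1)
k=tri(crop([233,298],SO)[0],crop([551,246],TO)[0]);print("knob",k.x,k.fun,loc(k.x[None]))
rg=tri(crop([235,338],SO)[0],crop([551,254],TO)[0]);print("ring",rg.x,rg.fun,loc(rg.x[None]))
print("pins top",loc(onz("top",crop([[73,229],[132,178],[291,189]],TO),.042)))
print("box top corners",loc(onz("top",crop([[105,196],[355,210],[349,277],[104,263]],TO),.052)))
print("nose top corners",loc(onz("top",crop([[379,217],[411,219],[409,290],[377,287]],TO),.052)))
print("bar end",loc(onz("top",crop([[677,238],[676,304]],TO),.022)))
b=tri(crop([235,46],SO)[0],crop([73,229],TO)[0]);print("endpin",b.x,b.fun,loc(b.x[None]))
n=tri(crop([229,210],SO)[0],crop([378,252],TO)[0]);print("nose top front",n.x,n.fun,loc(n.x[None]))
from workcell import r as rb
s=rb.sense();M=rot(s["orientation"]);print(M)
E
```

```text
[ 0.53606535 -0.03291858 -0.05648044] [-0.2  0.5 -0.6  0.2 -0.2 -0.1 -0.4 -0.4 -0.3 -0.3  0.1 -0.4  0.3 -0.6
  0.1 -0.3]
side [ 0.53724765 -0.03316013 -0.05765414] [ 0.2  0.5 -0.2  0.2  0.1 -0.1 -0.1 -0.4]
top [ 0.53466181 -0.03276445 -0.05630093] [-0.4  0.1  0.  -0.   0.2 -0.3  0.1  0.1]
knob [ 0.51624521 -0.12142894  0.07678577] [ 0.03928062 -0.00964391  0.00369052  0.04491232] [[-14.8 -89.5]]
ring [ 0.5168571  -0.12085712  0.05056447] [-0.05089597  0.01246002 -0.00490774 -0.05834166] [[-14.2 -88.9]]
pins top [[-17.1 179.3]
 [ 14.2 149.3]
 [ 14.1  59.7]]
box top corners [[  1.  161.4]
 [  2.7  21.8]
 [-35.3  21.9]
 [-36.8 158.1]]
nose top corners [[ -0.4   8.1]
 [ -0.3  -9.7]
 [-40.3 -11.9]
 [-39.8   5.9]]
bar end [[   4.8 -158.6]
 [ -33.1 -160.5]]
endpin [0.53050972 0.14665529 0.04519113] [-0.5588035   0.14004187 -0.03797157 -0.55823776] [[-15.7 179. ]]
nose top front [ 0.5175812  -0.02497504  0.05737175] [-0.57281441  0.14128356 -0.0491767  -0.62237845] [[-18.9   6.9]]
[[ 9.67714915e-01 -5.21567553e-04  2.52046765e-01]
 [-2.52047233e-01 -1.24549092e-03  9.67714132e-01]
 [-1.90806334e-04 -9.99999088e-01 -1.33673980e-03]]
```

>>> {"method": "play_rows", "body": {"motion": [{"fingers":0,"tx":0.0195,"ty":-0.0272,"tz":0,"twist":-0.0686},{"fingers":0,"tx":0.0195,"ty":-0.0272,"tz":0,"twist":-0.0686},{"fingers":0,"tx":0.0195,"ty":-0.0272,"tz":0,"twist":-0.0686},{"fingers":0,"tx":0.0195,"ty":-0.0272,"tz":0,"twist":-0.0686},{"fingers":0,"tx":0.0195,"ty":-0.0272,"tz":0,"twist":-0.0686}]}}

```text
clock: 0.52
ee_pos: [0.2301, 0.3706, 0.231]
orientation: [-0.675, 0.676, -0.209, 0.209]
wrist_force: [0.9, 0.3, -0.7]
grip_width: 0.0855
```

>>> {"method": "play_rows", "body": {"motion": [{"fingers":0,"tx":0.0195,"ty":-0.0272,"tz":0,"twist":-0.0686},{"fingers":0,"tx":0.0195,"ty":-0.0272,"tz":0,"twist":-0.0686},{"fingers":0,"tx":0.0195,"ty":-0.0272,"tz":0,"twist":-0.0686},{"fingers":0,"tx":0.0195,"ty":-0.0272,"tz":0,"twist":-0.0686},{"fingers":0,"tx":0.0195,"ty":-0.0272,"tz":0,"twist":-0.0686}]}}

```text
clock: 0.93
ee_pos: [0.3278, 0.2345, 0.2312]
orientation: [-0.63, 0.63, -0.322, 0.321]
wrist_force: [0.3, 0.6, 0.1]
grip_width: 0.0851
```

>>> {"method": "play_rows", "body": {"motion": [{"fingers":0,"tx":0.0195,"ty":-0.0272,"tz":0,"twist":-0.0686},{"fingers":0,"tx":0.0195,"ty":-0.0272,"tz":0,"twist":-0.0686},{"fingers":0,"tx":0.0195,"ty":-0.0272,"tz":0,"twist":-0.0686},{"fingers":0,"tx":0.0195,"ty":-0.0272,"tz":0,"twist":-0.0686},{"fingers":0,"tx":0.0195,"ty":-0.0272,"tz":0,"twist":-0.0686}]}}

```text
clock: 1.35
ee_pos: [0.4253, 0.0985, 0.2312]
orientation: [-0.566, 0.566, -0.425, 0.424]
wrist_force: [0.6, 0.8, 0.5]
grip_width: 0.0857
```

>>> {"method": "play_rows", "body": {"motion": [{"fingers":0,"tx":0.0195,"ty":-0.0272,"tz":0,"twist":-0.0686},{"fingers":0,"tx":0.0195,"ty":-0.0272,"tz":0,"twist":-0.0686},{"fingers":0,"tx":0.0195,"ty":-0.0272,"tz":0,"twist":-0.0686},{"fingers":0,"tx":0.0195,"ty":-0.0272,"tz":0,"twist":-0.0686}]}}

```text
clock: 1.68
ee_pos: [0.5033, -0.0103, 0.231]
orientation: [-0.502, 0.502, -0.498, 0.498]
wrist_force: [0.8, 0.7, 0.4]
grip_width: 0.0854
```

>>> {"method": "play_rows", "body": {"motion": [{"fingers":0,"tx":0.0175,"ty":-0.0258,"tz":0,"twist":-0.069},{"fingers":0,"tx":0,"ty":0,"tz":-0.04,"twist":0},{"fingers":0,"tx":0,"ty":0,"tz":-0.04,"twist":0},{"fingers":0,"tx":0,"ty":0,"tz":-0.04,"twist":0},{"fingers":0,"tx":0,"ty":0,"tz":-0.03,"twist":0}]}}

```text
clock: 2.1
ee_pos: [0.5187, -0.0345, 0.0781]
orientation: [0.485, -0.486, 0.515, -0.513]
wrist_force: [-0.7, 0.3, -0.5]
grip_width: 0.0852
```

```bash
cat >> h.py <<'E'
def shot(tag):
    from workcell import r
    for n,b in(("side",(150,245,245,330)),("top",(172,246,178,304))):
        im=r.capture(n)["image"][:,:,::-1][b[0]:b[1],b[2]:b[3]]
        cv2.imwrite(f"pics/{n}_{tag}.png",cv2.resize(im,None,fx=6.3,fy=6.3,interpolation=cv2.INTER_CUBIC))
    st()
def st():
    from workcell import r
    s=r.sense();M=rot(s["orientation"])
    X=np.array([.53607,-.03292,-.0565]);d=s["ee_pos"][:2]-X[:2];c,sn=np.cos(X[2]),np.sin(X[2])
    print("t",round(s["clock"],2),"tcp",s["ee_pos"].round(4),"plate mm",np.round([1e3*(d[0]*c+d[1]*sn),1e3*(-d[0]*sn+d[1]*c)],1),"yaw",round(np.arctan2(M[1,2],M[0,2]),4),"F",s["wrist_force"].round(2),"Fplate_y",round(-s["wrist_force"][0]*sn+s["wrist_force"][1]*c,2),"M",s["torque"].round(3),"w",round(s["grip_width"],4),"j6",s["joints"][5].round(3))
E
python3 -c "
from h import *
shot('a')"
```

```text
t 2.2 tcp [ 0.5166 -0.0339  0.0766] plate mm [-19.4  -2. ] yaw -0.0566 F [-0.61 -0.46  0.28] Fplate_y -0.5 M [ 0.008 -0.006 -0.018] w 0.0852 j6 -0.157
```

View pics/side_a.png

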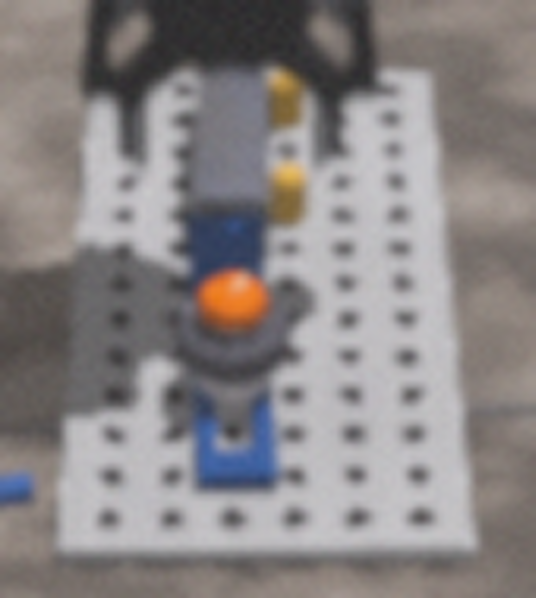

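The gripper sits centrally over the work with a finger on each side, tips at about (130,150) and (335,150) in the side crop. It is 4 mm short in x, so I correct that, descend and close.

>>> {"method": "play_rows", "body": {"motion": [{"fingers":0,"tx":0.0043,"ty":-0.0022,"tz":0,"twist":0},{"fingers":0,"tx":0,"ty":0,"tz":-0.02,"twist":0},{"fingers":0,"tx":0,"ty":0,"tz":-0.02,"twist":0},{"fingers":0,"tx":0,"ty":0,"tz":-0.0146,"twist":0},{"fingers":0,"tx":0,"ty":0,"tz":0,"twist":0}]}}

```text
clock: 2.62
ee_pos: [0.5252, -0.0369, 0.0269]
orientation: [-0.486, 0.486, -0.514, 0.514]
wrist_force: [-0.4, 1.0, -1.3]
grip_width: 0.0854
```

```bash
python3 -c "
from h import *
shot('b')"
```

```text
t 2.72 tcp [ 0.5262 -0.037   0.0287] plate mm [-9.6 -4.7] yaw -0.0563 F [-0.47  0.22 -0.43] Fplate_y 0.2 M [-0.033  0.028  0.034] w 0.0852 j6 -0.159
```

View pics/side_b.png

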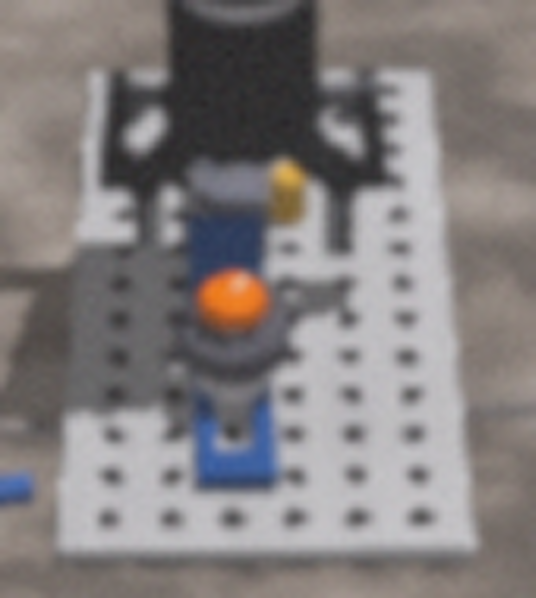

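View pics/top_b.png

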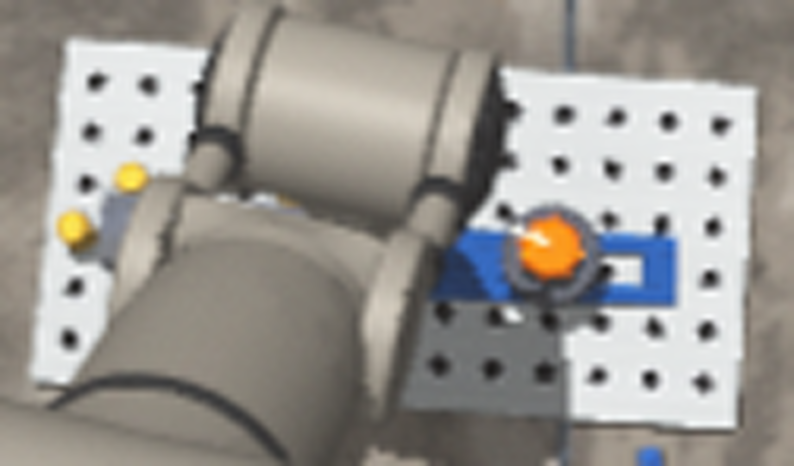

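>>> {"method": "play_rows", "body": {"motion": [{"fingers":0,"tx":0,"ty":0,"tz":0,"twist":0},{"fingers":0,"tx":0,"ty":0,"tz":0,"twist":0}]}}

```text
clock: 2.88
ee_pos: [0.526, -0.037, 0.0286]
orientation: [-0.486, 0.485, -0.513, 0.515]
wrist_force: [-0.3, 0.7, 0.4]
grip_width: 0.0853
```

```bash
python3 -c "
from h import *
st()"
```

```text
t 2.88 tcp [ 0.526  -0.037   0.0286] plate mm [-9.8 -4.6] yaw -0.0563 F [-0.29  0.67  0.43] Fplate_y 0.65 M [ 0.019 -0.015 -0.003] w 0.0853 j6 -0.159
```

>>> {"method": "play_rows", "body": {"motion": [{"fingers":0,"tx":-0.005,"ty":0.0003,"tz":-0.005,"twist":0},{"fingers":0,"tx":0,"ty":0,"tz":0,"twist":0},{"fingers":0,"tx":0,"ty":0,"tz":0,"twist":0},{"fingers":0,"tx":0,"ty":0,"tz":0,"twist":0}]}}

```text
clock: 3.22
ee_pos: [0.5196, -0.0365, 0.0218]
orientation: [-0.486, 0.486, -0.514, 0.514]
wrist_force: [-0.4, 0.4, -0.6]
grip_width: 0.0851
```

```bash
python3 -c "
from h import *
st()"
```

```text
t 3.22 tcp [ 0.5196 -0.0365  0.0218] plate mm [-16.3  -4.5] yaw -0.0564 F [-0.39  0.35 -0.59] Fplate_y 0.33 M [ 0.004 -0.008  0.03 ] w 0.0851 j6 -0.161
```

>>> {"method": "play_rows", "body": {"motion": [{"fingers":80,"tx":0.001,"ty":0,"tz":0,"twist":0},{"fingers":110,"tx":0,"ty":0,"tz":0,"twist":0},{"fingers":130,"tx":0,"ty":0,"tz":0,"twist":0},{"fingers":150,"tx":0,"ty":0,"tz":0,"twist":0},{"fingers":160,"tx":0,"ty":0,"tz":0,"twist":0}], "grip_force": 25}}

```text
clock: 3.63
ee_pos: [0.5203, -0.0363, 0.0217]
orientation: [0.486, -0.486, 0.514, -0.514]
wrist_force: [-1.2, 0.8, 1.4]
grip_width: 0.04
```

```bash
python3 -c "
from h import *
st()"
```

```text
t 3.63 tcp [ 0.5203 -0.0363  0.0217] plate mm [-15.5  -4.3] yaw -0.0565 F [-1.24  0.83  1.41] Fplate_y 0.76 M [ 0.05   0.314 -0.001] w 0.04 j6 -0.16
```

>>> {"method": "play_rows", "body": {"motion": [{"fingers":160,"tx":0.00017,"ty":0.003,"tz":0,"twist":0},{"fingers":160,"tx":0.00017,"ty":0.003,"tz":0,"twist":0},{"fingers":160,"tx":0.00017,"ty":0.003,"tz":0,"twist":0},{"fingers":160,"tx":0.00017,"ty":0.003,"tz":0,"twist":0},{"fingers":160,"tx":0,"ty":0,"tz":0,"twist":0}]}}

```text
clock: 4.05
ee_pos: [0.5215, -0.0238, 0.0218]
orientation: [-0.486, 0.486, -0.514, 0.514]
wrist_force: [1.1, -0.2, 0.2]
grip_width: 0.0396
```

```bash
python3 -c "
from h import *
shot('c')"
```

```text
t 4.15 tcp [ 0.5215 -0.0238  0.0218] plate mm [-15.1   8.3] yaw -0.0561 F [0.08 2.06 1.13] Fplate_y 2.06 M [ 0.378 -0.078  0.052] w 0.0397 j6 -0.137
```

View pics/side_c.png

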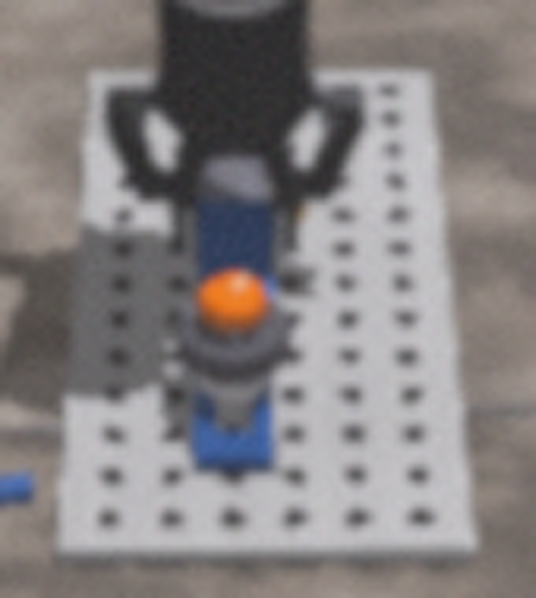

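The stop is gripped and moved: the bar end is now at (233,465) in the side crop, up from (235,485). I continue in small steps and watch the force.

>>> {"method": "play_rows", "body": {"motion": [{"fingers":160,"tx":0.0001,"ty":0.0015,"tz":0,"twist":0},{"fingers":160,"tx":0.0001,"ty":0.0015,"tz":0,"twist":0},{"fingers":160,"tx":0.0001,"ty":0.001,"tz":0,"twist":0}]}}

```text
clock: 4.4
ee_pos: [0.5217, -0.021, 0.0218]
orientation: [-0.486, 0.486, -0.514, 0.514]
wrist_force: [-0.0, -5.4, 1.3]
grip_width: 0.0397
```

>>> {"method": "play_rows", "body": {"motion": [{"fingers":160,"tx":0.0001,"ty":0.001,"tz":0,"twist":0},{"fingers":160,"tx":0.0001,"ty":0.001,"tz":0,"twist":0}]}}

```text
clock: 4.57
ee_pos: [0.5218, -0.0191, 0.0217]
orientation: [-0.486, 0.486, -0.514, 0.514]
wrist_force: [0.0, -6.0, 0.4]
grip_width: 0.04
```

```bash
python3 -c "
from h import *
st()"
```

```text
t 4.57 tcp [ 0.5218 -0.0191  0.0217] plate mm [-15.  13.] yaw -0.0563 F [ 0.03 -5.96  0.39] Fplate_y -5.95 M [-0.854  0.057  0.038] w 0.04 j6 -0.126
```

>>> {"method": "play_rows", "body": {"motion": [{"fingers":160,"tx":0.0001,"ty":0.001,"tz":0,"twist":0},{"fingers":160,"tx":0,"ty":0.0005,"tz":0,"twist":0}]}}

```text
clock: 4.73
ee_pos: [0.5219, -0.0176, 0.0217]
orientation: [-0.486, 0.486, -0.514, 0.514]
wrist_force: [-0.2, -5.6, 1.6]
grip_width: 0.0398
```

>>> {"method": "play_rows", "body": {"motion": [{"fingers":160,"tx":0,"ty":0.0005,"tz":0,"twist":0},{"fingers":160,"tx":0,"ty":0.0005,"tz":0,"twist":0}]}}

```text
clock: 4.9
ee_pos: [0.522, -0.0167, 0.0218]
orientation: [-0.486, 0.486, -0.514, 0.514]
wrist_force: [-0.6, -4.9, 0.6]
grip_width: 0.0399
```

>>> {"method": "play_rows", "body": {"motion": [{"fingers":160,"tx":0,"ty":0.0005,"tz":0,"twist":0},{"fingers":160,"tx":0,"ty":0.0005,"tz":0,"twist":0}]}}

```text
clock: 5.07
ee_pos: [0.522, -0.0157, 0.0218]
orientation: [-0.486, 0.486, -0.514, 0.514]
wrist_force: [-0.6, -5.6, 0.9]
grip_width: 0.0396
```

```bash
python3 -c "
from h import *
st()"
```

```text
t 5.07 tcp [ 0.522  -0.0157  0.0218] plate mm [-15.   16.4] yaw -0.0565 F [-0.58 -5.6   0.88] Fplate_y -5.62 M [-0.81   0.127  0.022] w 0.0396 j6 -0.119
```

>>> {"method": "play_rows", "body": {"motion": [{"fingers":160,"tx":0,"ty":0.0005,"tz":0,"twist":0},{"fingers":160,"tx":0,"ty":0.0005,"tz":0,"twist":0}]}}

```text
clock: 5.23
ee_pos: [0.522, -0.0148, 0.0218]
orientation: [-0.485, 0.486, -0.513, 0.514]
wrist_force: [-0.4, -8.7, 0.8]
grip_width: 0.0396
```

>>> {"method": "play_rows", "body": {"motion": [{"fingers":160,"tx":0,"ty":0.0004,"tz":0,"twist":0}]}}

```text
clock: 5.32
ee_pos: [0.522, -0.0148, 0.0218]
orientation: [-0.485, 0.486, -0.513, 0.514]
wrist_force: [-0.6, -9.1, 0.4]
grip_width: 0.0396
```

>>> {"method": "play_rows", "body": {"motion": [{"fingers":160,"tx":0,"ty":0.0004,"tz":0,"twist":0}]}}

```text
clock: 5.4
ee_pos: [0.522, -0.0147, 0.0218]
orientation: [-0.485, 0.486, -0.513, 0.514]
wrist_force: [-0.9, -11.6, -0.7]
grip_width: 0.0394
```

>>> {"method": "play_rows", "body": {"motion": [{"fingers":160,"tx":0,"ty":0.0004,"tz":0,"twist":0}]}}

```text
clock: 5.48
ee_pos: [0.522, -0.0146, 0.0218]
orientation: [-0.485, 0.486, -0.513, 0.515]
wrist_force: [-1.1, -14.7, 1.1]
grip_width: 0.0398
```

>>> {"method": "play_rows", "body": {"motion": [{"fingers":160,"tx":0,"ty":-0.0004,"tz":0,"twist":0},{"fingers":160,"tx":0,"ty":-0.0004,"tz":0,"twist":0}]}}

```text
clock: 5.65
ee_pos: [0.522, -0.0146, 0.0218]
orientation: [-0.485, 0.486, -0.514, 0.514]
wrist_force: [-0.7, -5.4, 1.5]
grip_width: 0.0398
```

```bash
python3 -c "
from h import *
st()"
```

```text
t 5.65 tcp [ 0.522  -0.0146  0.0218] plate mm [-15.   17.5] yaw -0.0566 F [-0.75 -5.37  1.53] Fplate_y -5.4 M [-0.713  0.088  0.083] w 0.0398 j6 -0.116
```

Still home, with about 5 N of push. I release slowly, then lift.

>>> {"method": "play_rows", "body": {"motion": [{"fingers":120,"tx":0,"ty":0,"tz":0,"twist":0},{"fingers":80,"tx":0,"ty":0,"tz":0,"twist":0},{"fingers":0,"tx":0,"ty":0,"tz":0,"twist":0},{"fingers":0,"tx":0,"ty":0,"tz":0,"twist":0},{"fingers":0,"tx":0,"ty":0,"tz":0,"twist":0}]}}

```text
clock: 6.07
ee_pos: [0.5218, -0.0133, 0.0217]
orientation: [0.486, -0.486, 0.514, -0.514]
wrist_force: [-0.0, -1.0, 0.1]
grip_width: 0.0849
```

```bash
python3 -c "
from h import *
st()"
```

```text
t 6.07 tcp [ 0.5218 -0.0133  0.0217] plate mm [-15.3  18.8] yaw -0.0562 F [-0.02 -0.99  0.08] Fplate_y -0.99 M [0.017 0.089 0.015] w 0.0849 j6 -0.116
```

>>> {"method": "play_rows", "body": {"motion": [{"fingers":0,"tx":0,"ty":0,"tz":0.03,"twist":0},{"fingers":0,"tx":0,"ty":0,"tz":0.04,"twist":0},{"fingers":0,"tx":0,"ty":0,"tz":0.04,"twist":0},{"fingers":0,"tx":0,"ty":-0.02,"tz":0.02,"twist":0.1},{"fingers":0,"tx":0,"ty":-0.03,"tz":0,"twist":0.12}]}}

```text
clock: 6.48
ee_pos: [0.5246, -0.0627, 0.1572]
orientation: [0.543, -0.539, 0.452, -0.458]
wrist_force: [2.3, -0.4, -0.1]
grip_width: 0.0851
```

>>> {"method": "play_rows", "body": {"motion": [{"fingers":0,"tx":-0.0017,"ty":-0.012,"tz":0,"twist":0.12},{"fingers":0,"tx":-0.0017,"ty":-0.012,"tz":0,"twist":0.12},{"fingers":0,"tx":-0.0017,"ty":-0.012,"tz":0,"twist":0.12},{"fingers":0,"tx":-0.0017,"ty":-0.012,"tz":0,"twist":0.12},{"fingers":0,"tx":-0.0017,"ty":-0.011,"tz":0,"twist":0.12}]}}

```text
clock: 6.9
ee_pos: [0.5132, -0.123, 0.1517]
orientation: [0.651, -0.651, 0.276, -0.276]
wrist_force: [-0.1, 0.1, 0.1]
grip_width: 0.085
```

>>> {"method": "play_rows", "body": {"motion": [{"fingers":0,"tx":0,"ty":0,"tz":0,"twist":0.12},{"fingers":0,"tx":0,"ty":0,"tz":0,"twist":0.12},{"fingers":0,"tx":0,"ty":0,"tz":0,"twist":0.12},{"fingers":0,"tx":0,"ty":0,"tz":0,"twist":0.12},{"fingers":0,"tx":0,"ty":0,"tz":0,"twist":0.12}]}}

```text
clock: 7.32
ee_pos: [0.5133, -0.1223, 0.1516]
orientation: [0.704, -0.703, 0.071, -0.071]
wrist_force: [0.3, 0.6, -0.1]
grip_width: 0.0856
```

>>> {"method": "play_rows", "body": {"motion": [{"fingers":0,"tx":0,"ty":0,"tz":0,"twist":0},{"fingers":0,"tx":0,"ty":0,"tz":0,"twist":0},{"fingers":0,"tx":0,"ty":0,"tz":0,"twist":0}]}}

```text
clock: 7.57
ee_pos: [0.5134, -0.1224, 0.1517]
orientation: [0.703, -0.703, 0.074, -0.074]
wrist_force: [0.5, -0.6, 0.2]
grip_width: 0.0852
```

```bash
python3 -c "
from h import *
shot('d')"
```

```text
t 7.67 tcp [ 0.5134 -0.1224  0.1517] plate mm [-17.6 -90.7] yaw 1.3615 F [-0.7   0.31  0.44] Fplate_y 0.27 M [-0.    -0.004  0.007] w 0.0854 j6 -1.741
```

View pics/side_d.png

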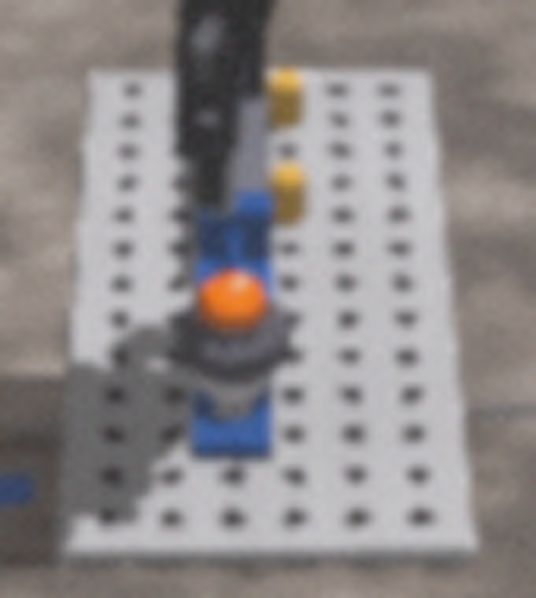

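View pics/top_d.png

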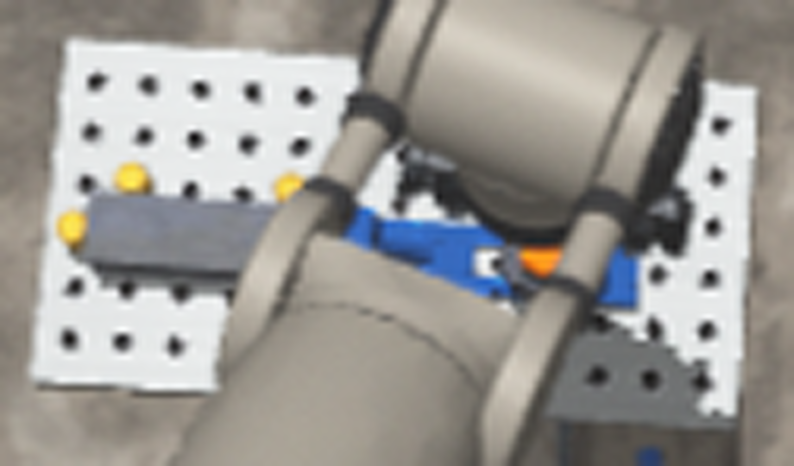

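The box now touches the end pin (73,230), and the nose at (365,225) bears on the box with the bar lying straight. I descend over the bolt.

>>> {"method": "play_rows", "body": {"motion": [{"fingers":0,"tx":0.0027,"ty":0.0009,"tz":-0.02,"twist":0},{"fingers":0,"tx":0,"ty":0,"tz":-0.03,"twist":0},{"fingers":0,"tx":0,"ty":0,"tz":0,"twist":0},{"fingers":0,"tx":0,"ty":0,"tz":0,"twist":0},{"fingers":0,"tx":0,"ty":0,"tz":0,"twist":0}]}}

```text
clock: 8.08
ee_pos: [0.5166, -0.1218, 0.1027]
orientation: [-0.703, 0.703, -0.073, 0.074]
wrist_force: [1.0, -0.2, 0.7]
grip_width: 0.0853
```

```bash
python3 -c "
from h import *
st()"
```

```text
t 8.08 tcp [ 0.5166 -0.1218  0.1027] plate mm [-14.4 -89.9] yaw 1.363 F [ 1.02 -0.2   0.73] Fplate_y -0.14 M [-0.034  0.008  0.045] w 0.0853 j6 -1.739
```

>>> {"method": "play_rows", "body": {"motion": [{"fingers":0,"tx":0,"ty":0,"tz":-0.025,"twist":0},{"fingers":0,"tx":0,"ty":0,"tz":-0.025,"twist":0},{"fingers":0,"tx":0,"ty":0,"tz":-0.02,"twist":0},{"fingers":0,"tx":0,"ty":0,"tz":0,"twist":0},{"fingers":0,"tx":0,"ty":0,"tz":0,"twist":0}]}}

```text
clock: 8.5
ee_pos: [0.5165, -0.1218, 0.0326]
orientation: [-0.703, 0.703, -0.073, 0.073]
wrist_force: [-0.2, -0.4, 0.6]
grip_width: 0.0853
```

```bash
python3 -c "
from h import *
shot('e')"
```

```text
t 8.6 tcp [ 0.5174 -0.1222  0.0337] plate mm [-13.6 -90.2] yaw 1.3634 F [-0.08  0.29  0.97] Fplate_y 0.29 M [-0.002  0.004 -0.013] w 0.0853 j6 -1.74
```

View pics/side_e.png

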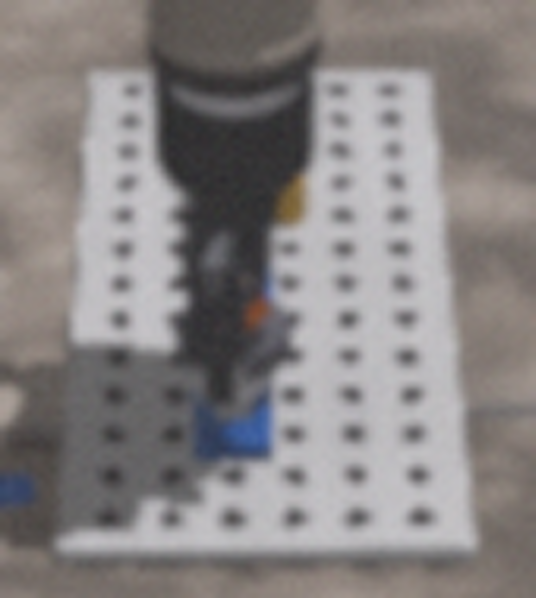

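>>> {"method": "play_rows", "body": {"motion": [{"fingers":0,"tx":-0.0008,"ty":0.0004,"tz":-0.005,"twist":0},{"fingers":0,"tx":0,"ty":0,"tz":0,"twist":0},{"fingers":0,"tx":0,"ty":0,"tz":0,"twist":0}]}}

```text
clock: 8.85
ee_pos: [0.5155, -0.1213, 0.0273]
orientation: [-0.703, 0.703, -0.073, 0.073]
wrist_force: [0.1, 0.0, -0.1]
grip_width: 0.0853
```

```bash
python3 -c "
from h import *
st()"
```

```text
t 8.85 tcp [ 0.5155 -0.1213  0.0273] plate mm [-15.6 -89.4] yaw 1.3636 F [ 0.13  0.05 -0.1 ] Fplate_y 0.05 M [ 0.038 -0.025  0.02 ] w 0.0853 j6 -1.74
```

>>> {"method": "play_rows", "body": {"motion": [{"fingers":60,"tx":0,"ty":0,"tz":0,"twist":0},{"fingers":80,"tx":0,"ty":0,"tz":0,"twist":0},{"fingers":100,"tx":0,"ty":0,"tz":0,"twist":0},{"fingers":120,"tx":0,"ty":0,"tz":0,"twist":0},{"fingers":120,"tx":0,"ty":0,"tz":0,"twist":0}], "grip_force": 25}}

```text
clock: 9.27
ee_pos: [0.5153, -0.1225, 0.0274]
orientation: [-0.703, 0.704, -0.073, 0.073]
wrist_force: [-3.4, -5.5, 6.0]
grip_width: 0.0555
```

```bash
python3 -c "
from h import *
st()"
```

```text
t 9.27 tcp [ 0.5153 -0.1225  0.0274] plate mm [-15.7 -90.6] yaw 1.3639 F [-3.37 -5.49  5.98] Fplate_y -5.67 M [-0.953  0.546 -0.073] w 0.0555 j6 -1.74
```

>>> {"method": "play_rows", "body": {"motion": [{"fingers":130,"tx":-0.0004,"ty":-0.0008,"tz":0,"twist":0},{"fingers":130,"tx":0,"ty":0,"tz":0,"twist":0},{"fingers":130,"tx":0,"ty":0,"tz":0,"twist":0}], "grip_force": 60}}

```text
clock: 9.52
ee_pos: [0.5153, -0.1226, 0.0276]
orientation: [-0.703, 0.704, -0.073, 0.074]
wrist_force: [-2.4, -0.8, 7.0]
grip_width: 0.0547
```

```bash
python3 -c "
from h import *
st()"
```

```text
t 9.52 tcp [ 0.5153 -0.1226  0.0276] plate mm [-15.7 -90.7] yaw 1.3635 F [-2.44 -0.83  7.  ] Fplate_y -0.97 M [-0.363  0.303 -0.071] w 0.0547 j6 -1.741
```

>>> {"method": "play_rows", "body": {"motion": [{"fingers":130,"tx":0,"ty":0,"tz":-0.0001,"twist":-0.05},{"fingers":130,"tx":0,"ty":0,"tz":-0.0001,"twist":-0.05},{"fingers":130,"tx":0,"ty":0,"tz":-0.0001,"twist":-0.05},{"fingers":130,"tx":0,"ty":0,"tz":-0.0001,"twist":-0.05}]}}

```text
clock: 9.85
ee_pos: [0.5152, -0.1227, 0.0272]
orientation: [-0.692, 0.693, -0.143, 0.144]
wrist_force: [-2.0, -1.7, 7.5]
grip_width: 0.0546
```

```bash
python3 -c "
from h import *
st()"
```

```text
t 9.85 tcp [ 0.5152 -0.1227  0.0272] plate mm [-15.7 -90.8] yaw 1.1625 F [-2.01 -1.75  7.51] Fplate_y -1.86 M [-0.391  0.367  0.401] w 0.0546 j6 -1.54
```

>>> {"method": "play_rows", "body": {"motion": [{"fingers":130,"tx":0,"ty":0,"tz":-0.0001,"twist":-0.05},{"fingers":130,"tx":0,"ty":0,"tz":-0.0001,"twist":-0.05},{"fingers":130,"tx":0,"ty":0,"tz":-0.0001,"twist":-0.05},{"fingers":130,"tx":0,"ty":0,"tz":-0.0001,"twist":-0.05}]}}

```text
clock: 10.18
ee_pos: [0.5152, -0.1227, 0.0269]
orientation: [-0.674, 0.675, -0.211, 0.212]
wrist_force: [-2.1, -2.0, 6.7]
grip_width: 0.0544
```

```bash
python3 -c "
from h import *
st()"
```

```text
t 10.18 tcp [ 0.5152 -0.1227  0.0269] plate mm [-15.8 -90.8] yaw 0.9625 F [-2.09 -1.99  6.68] Fplate_y -2.11 M [-0.504  0.442  0.367] w 0.0544 j6 -1.339
```

>>> {"method": "play_rows", "body": {"motion": [{"fingers":130,"tx":0,"ty":0,"tz":-0.0001,"twist":-0.05},{"fingers":130,"tx":0,"ty":0,"tz":-0.0001,"twist":-0.05}]}}

```text
clock: 10.35
ee_pos: [0.5151, -0.1227, 0.0267]
orientation: [-0.663, 0.664, -0.245, 0.246]
wrist_force: [-2.5, -2.2, 7.3]
grip_width: 0.0543
```

```bash
python3 -c "
from h import *
st()"
```

```text
t 10.35 tcp [ 0.5151 -0.1227  0.0267] plate mm [-15.8 -90.8] yaw 0.8626 F [-2.55 -2.21  7.26] Fplate_y -2.35 M [-0.515  0.527  0.408] w 0.0543 j6 -1.24
```

>>> {"method": "play_rows", "body": {"motion": [{"fingers":130,"tx":0,"ty":0,"tz":-0.0001,"twist":-0.05},{"fingers":130,"tx":0,"ty":0,"tz":-0.0001,"twist":-0.05}]}}

```text
clock: 10.52
ee_pos: [0.5151, -0.1228, 0.0265]
orientation: [-0.65, 0.651, -0.278, 0.279]
wrist_force: [-2.8, -2.0, 7.1]
grip_width: 0.0547
```

```bash
python3 -c "
from h import *
st()"
```

```text
t 10.52 tcp [ 0.5151 -0.1228  0.0265] plate mm [-15.9 -90.9] yaw 0.7625 F [-2.75 -2.02  7.09] Fplate_y -2.17 M [-0.441  0.531  0.394] w 0.0547 j6 -1.139
```

Free moment is about 0.40 N m, and 0.60 rad has been turned. I continue.

>>> {"method": "play_rows", "body": {"motion": [{"fingers":130,"tx":0,"ty":0,"tz":-0.0001,"twist":-0.05},{"fingers":130,"tx":0,"ty":0,"tz":-0.0001,"twist":-0.05},{"fingers":130,"tx":0,"ty":0,"tz":-0.0001,"twist":-0.05}]}}

```text
clock: 10.77
ee_pos: [0.515, -0.1228, 0.0262]
orientation: [-0.627, 0.628, -0.326, 0.326]
wrist_force: [-3.4, -2.1, 7.8]
grip_width: 0.0543
```

```bash
python3 -c "
from h import *
st()"
```

```text
t 10.77 tcp [ 0.515  -0.1228  0.0262] plate mm [-15.9 -90.9] yaw 0.6125 F [-3.37 -2.07  7.84] Fplate_y -2.26 M [-0.491  0.715  0.431] w 0.0543 j6 -0.989
```

>>> {"method": "play_rows", "body": {"motion": [{"fingers":130,"tx":0,"ty":0,"tz":-0.0001,"twist":-0.05},{"fingers":130,"tx":0,"ty":0,"tz":-0.0001,"twist":-0.05}]}}

```text
clock: 10.93
ee_pos: [0.515, -0.1228, 0.026]
orientation: [-0.61, 0.611, -0.356, 0.357]
wrist_force: [-2.4, -2.8, 8.3]
grip_width: 0.0544
```

```bash
python3 -c "
from h import *
st()"
```

```text
t 10.93 tcp [ 0.515  -0.1228  0.026 ] plate mm [-16.  -90.9] yaw 0.5125 F [-2.38 -2.81  8.31] Fplate_y -2.94 M [-0.479  0.678  0.417] w 0.0544 j6 -0.889
```

>>> {"method": "play_rows", "body": {"motion": [{"fingers":130,"tx":0,"ty":0,"tz":-0.0001,"twist":-0.05},{"fingers":130,"tx":0,"ty":0,"tz":-0.0001,"twist":-0.05}]}}

```text
clock: 11.1
ee_pos: [0.515, -0.1228, 0.0258]
orientation: [-0.591, 0.592, -0.387, 0.387]
wrist_force: [-2.6, -2.8, 8.3]
grip_width: 0.0548
```

```bash
python3 -c "
from h import *
st()"
```

```text
t 11.1 tcp [ 0.515  -0.1228  0.0258] plate mm [-16.  -90.9] yaw 0.4126 F [-2.59 -2.75  8.29] Fplate_y -2.89 M [-0.46   0.667  0.4  ] w 0.0548 j6 -0.789
```

>>> {"method": "play_rows", "body": {"motion": [{"fingers":130,"tx":0,"ty":0,"tz":-0.0001,"twist":-0.05},{"fingers":130,"tx":0,"ty":0,"tz":-0.0001,"twist":-0.05},{"fingers":130,"tx":0,"ty":0,"tz":-0.0001,"twist":-0.05}]}}

```text
clock: 11.35
ee_pos: [0.5149, -0.1228, 0.0255]
orientation: [-0.561, 0.561, -0.43, 0.431]
wrist_force: [-3.2, -2.2, 8.4]
grip_width: 0.0544
```

```bash
python3 -c "
from h import *
st()"
```

```text
t 11.35 tcp [ 0.5149 -0.1228  0.0255] plate mm [-16.  -90.9] yaw 0.2625 F [-3.16 -2.16  8.44] Fplate_y -2.34 M [-0.478  0.701  0.366] w 0.0544 j6 -0.639
```

>>> {"method": "play_rows", "body": {"motion": [{"fingers":130,"tx":0,"ty":0,"tz":-0.0001,"twist":-0.05},{"fingers":130,"tx":0,"ty":0,"tz":-0.0001,"twist":-0.05}]}}

```text
clock: 11.52
ee_pos: [0.5149, -0.1228, 0.0253]
orientation: [-0.539, 0.539, -0.457, 0.458]
wrist_force: [-3.5, -2.7, 8.9]
grip_width: 0.0544
```

```bash
python3 -c "
from h import *
st()"
```

```text
t 11.52 tcp [ 0.5149 -0.1228  0.0253] plate mm [-16.1 -90.9] yaw 0.1625 F [-3.53 -2.7   8.9 ] Fplate_y -2.9 M [-0.424  0.753  0.354] w 0.0544 j6 -0.539
```

>>> {"method": "play_rows", "body": {"motion": [{"fingers":130,"tx":0,"ty":0,"tz":-0.0001,"twist":-0.05},{"fingers":130,"tx":0,"ty":0,"tz":-0.0001,"twist":-0.05}]}}

```text
clock: 11.68
ee_pos: [0.5148, -0.1228, 0.0251]
orientation: [-0.515, 0.516, -0.484, 0.485]
wrist_force: [-2.8, -3.1, 8.5]
grip_width: 0.0547
```

```bash
python3 -c "
from h import *
st()"
```

```text
t 11.68 tcp [ 0.5148 -0.1228  0.0251] plate mm [-16.1 -90.9] yaw 0.0625 F [-2.81 -3.08  8.45] Fplate_y -3.23 M [-0.451  0.774  0.367] w 0.0547 j6 -0.439
```

>>> {"method": "play_rows", "body": {"motion": [{"fingers":130,"tx":0,"ty":0,"tz":-0.0001,"twist":-0.05},{"fingers":130,"tx":0,"ty":0,"tz":-0.0001,"twist":-0.05}]}}

```text
clock: 11.85
ee_pos: [0.5148, -0.1228, 0.0249]
orientation: [-0.49, 0.491, -0.509, 0.51]
wrist_force: [-4.7, -2.9, 7.7]
grip_width: 0.0543
```

```bash
python3 -c "
from h import *
st()"
```

```text
t 11.85 tcp [ 0.5148 -0.1228  0.0249] plate mm [-16.2 -90.9] yaw -0.0376 F [-4.74 -2.91  7.72] Fplate_y -3.17 M [-0.381  0.807  0.367] w 0.0543 j6 -0.339
```

>>> {"method": "play_rows", "body": {"motion": [{"fingers":130,"tx":0,"ty":0,"tz":-0.0001,"twist":-0.05},{"fingers":130,"tx":0,"ty":0,"tz":-0.0001,"twist":-0.05}]}}

```text
clock: 12.02
ee_pos: [0.5147, -0.1227, 0.0247]
orientation: [-0.464, 0.465, -0.533, 0.534]
wrist_force: [-3.7, -2.8, 9.1]
grip_width: 0.0547
```

```bash
python3 -c "
from h import *
st()"
```

```text
t 12.02 tcp [ 0.5147 -0.1227  0.0247] plate mm [-16.2 -90.9] yaw -0.1375 F [-3.68 -2.83  9.05] Fplate_y -3.03 M [-0.381  0.762  0.352] w 0.0547 j6 -0.239
```

>>> {"method": "play_rows", "body": {"motion": [{"fingers":130,"tx":0,"ty":0,"tz":-0.0001,"twist":-0.05},{"fingers":130,"tx":0,"ty":0,"tz":-0.0001,"twist":-0.05}]}}

```text
clock: 12.18
ee_pos: [0.5147, -0.1227, 0.0245]
orientation: [-0.437, 0.438, -0.555, 0.556]
wrist_force: [-4.2, -1.8, 9.0]
grip_width: 0.0544
```

```bash
python3 -c "
from h import *
st()"
```

```text
t 12.18 tcp [ 0.5147 -0.1227  0.0245] plate mm [-16.3 -90.8] yaw -0.2376 F [-4.21 -1.81  8.96] Fplate_y -2.05 M [-0.381  0.87   0.379] w 0.0544 j6 -0.139
```

>>> {"method": "play_rows", "body": {"motion": [{"fingers":130,"tx":0,"ty":0,"tz":-0.0001,"twist":-0.05},{"fingers":130,"tx":0,"ty":0,"tz":-0.0001,"twist":-0.05}]}}

```text
clock: 12.35
ee_pos: [0.5147, -0.1227, 0.0244]
orientation: [-0.409, 0.409, -0.576, 0.577]
wrist_force: [-4.4, -2.8, 9.4]
grip_width: 0.0547
```

```bash
python3 -c "
from h import *
st()"
```

```text
t 12.35 tcp [ 0.5147 -0.1227  0.0244] plate mm [-16.3 -90.8] yaw -0.3375 F [-4.42 -2.82  9.36] Fplate_y -3.06 M [-0.242  0.904  0.439] w 0.0547 j6 -0.039
```

>>> {"method": "play_rows", "body": {"motion": [{"fingers":130,"tx":0,"ty":0,"tz":-0.0001,"twist":-0.05},{"fingers":130,"tx":0,"ty":0,"tz":-0.0001,"twist":-0.05}]}}

```text
clock: 12.52
ee_pos: [0.5147, -0.1227, 0.0242]
orientation: [-0.379, 0.38, -0.596, 0.597]
wrist_force: [-4.6, -2.5, 9.7]
grip_width: 0.054
```

```bash
python3 -c "
from h import *
st()"
```

```text
t 12.52 tcp [ 0.5147 -0.1227  0.0242] plate mm [-16.3 -90.8] yaw -0.4374 F [-4.58 -2.45  9.73] Fplate_y -2.71 M [-0.303  0.842  0.448] w 0.054 j6 0.061
```

>>> {"method": "play_rows", "body": {"motion": [{"fingers":130,"tx":0,"ty":0,"tz":-0.0001,"twist":-0.05},{"fingers":130,"tx":0,"ty":0,"tz":-0.0001,"twist":-0.05}]}}

```text
clock: 12.68
ee_pos: [0.5146, -0.1226, 0.024]
orientation: [-0.349, 0.35, -0.614, 0.615]
wrist_force: [-3.8, -2.1, 10.7]
grip_width: 0.0543
```

```bash
python3 -c "
from h import *
st()"
```

```text
t 12.68 tcp [ 0.5146 -0.1226  0.024 ] plate mm [-16.3 -90.8] yaw -0.5374 F [-3.8  -2.15 10.66] Fplate_y -2.36 M [-0.225  0.906  0.485] w 0.0543 j6 0.161
```

>>> {"method": "play_rows", "body": {"motion": [{"fingers":130,"tx":0,"ty":0,"tz":-0.0001,"twist":-0.05}]}}

```text
clock: 12.77
ee_pos: [0.5146, -0.1226, 0.0239]
orientation: [-0.334, 0.334, -0.623, 0.624]
wrist_force: [-5.7, -2.3, 10.3]
grip_width: 0.0548
```

```bash
python3 -c "
from h import *
st()"
```

```text
t 12.77 tcp [ 0.5146 -0.1226  0.0239] plate mm [-16.4 -90.8] yaw -0.5873 F [-5.65 -2.26 10.29] Fplate_y -2.58 M [-0.231  0.861  0.501] w 0.0548 j6 0.211
```

>>> {"method": "play_rows", "body": {"motion": [{"fingers":130,"tx":0,"ty":0,"tz":-0.0001,"twist":-0.05}]}}

```text
clock: 12.85
ee_pos: [0.5146, -0.1226, 0.0238]
orientation: [-0.318, 0.318, -0.631, 0.632]
wrist_force: [-4.9, -1.9, 10.9]
grip_width: 0.0545
```

```bash
python3 -c "
from h import *
st()"
```

```text
t 12.85 tcp [ 0.5146 -0.1226  0.0238] plate mm [-16.4 -90.8] yaw -0.6373 F [-4.87 -1.92 10.91] Fplate_y -2.19 M [-0.158  0.794  0.619] w 0.0545 j6 0.26
```

>>> {"method": "play_rows", "body": {"motion": [{"fingers":130,"tx":0,"ty":0,"tz":-0.0001,"twist":-0.05}]}}

```text
clock: 12.93
ee_pos: [0.5146, -0.1226, 0.0237]
orientation: [-0.302, 0.303, -0.639, 0.64]
wrist_force: [-5.0, -1.7, 10.8]
grip_width: 0.0548
```

```bash
python3 -c "
from h import *
st()"
```

```text
t 12.93 tcp [ 0.5146 -0.1226  0.0237] plate mm [-16.4 -90.7] yaw -0.6871 F [-5.   -1.73 10.76] Fplate_y -2.01 M [-0.131  0.861  0.557] w 0.0548 j6 0.31
```

>>> {"method": "play_rows", "body": {"motion": [{"fingers":130,"tx":0,"ty":0,"tz":-0.0001,"twist":-0.05}]}}

```text
clock: 13.02
ee_pos: [0.5146, -0.1226, 0.0236]
orientation: [-0.286, 0.287, -0.646, 0.647]
wrist_force: [-5.2, -1.5, 10.6]
grip_width: 0.0543
```

```bash
python3 -c "
from h import *
st()"
```

```text
t 13.02 tcp [ 0.5146 -0.1226  0.0236] plate mm [-16.4 -90.7] yaw -0.7371 F [-5.18 -1.55 10.62] Fplate_y -1.84 M [-0.136  0.891  0.591] w 0.0543 j6 0.36
```

>>> {"method": "play_rows", "body": {"motion": [{"fingers":130,"tx":0,"ty":0,"tz":-0.0001,"twist":-0.05}]}}

```text
clock: 13.1
ee_pos: [0.5146, -0.1226, 0.0235]
orientation: [-0.27, 0.27, -0.653, 0.654]
wrist_force: [-4.2, -1.7, 11.4]
grip_width: 0.0546
```

```bash
python3 -c "
from h import *
st()"
```

```text
t 13.1 tcp [ 0.5146 -0.1226  0.0235] plate mm [-16.4 -90.7] yaw -0.787 F [-4.24 -1.69 11.43] Fplate_y -1.93 M [-0.12   0.917  0.581] w 0.0546 j6 0.41
```

>>> {"method": "play_rows", "body": {"motion": [{"fingers":130,"tx":0,"ty":0,"tz":-0.0001,"twist":-0.05}]}}

```text
clock: 13.18
ee_pos: [0.5146, -0.1226, 0.0234]
orientation: [-0.253, 0.254, -0.66, 0.66]
wrist_force: [-5.1, -1.8, 10.8]
grip_width: 0.0543
```

```bash
python3 -c "
from h import *
st()
from scipy.optimize import curve_fit
y=np.array([1.1625,.9625,.8626,.7625,.6125,.5125,.4126,.2625,.1625,.0625,-.0376,-.1375,-.2376,-.3375,-.4374,-.5374,-.5873,-.6373,-.6871,-.7371])
m=np.array([.401,.367,.408,.394,.431,.417,.4,.366,.354,.367,.367,.352,.379,.439,.448,.485,.501,.619,.557,.591])
p,c=curve_fit(lambda t,f,t0:f+.55*np.clip(t-t0,0,None),1.3635-y,m,[.385,1.65]);print(p,np.sqrt(np.diag(c)))
"
```

```text
t 13.18 tcp [ 0.5146 -0.1226  0.0234] plate mm [-16.4 -90.7] yaw -0.8369 F [-5.11 -1.84 10.76] Fplate_y -2.13 M [-0.077  0.964  0.626] w 0.0543 j6 0.46
[0.38484615 1.68363716] [0.00825512 0.02537037]
```

>>> {"method": "play_rows", "body": {"motion": [{"fingers":130,"tx":0,"ty":0,"tz":-0.0001,"twist":-0.05}]}}

```text
clock: 13.27
ee_pos: [0.5146, -0.1226, 0.0233]
orientation: [-0.237, 0.237, -0.666, 0.667]
wrist_force: [-4.1, -1.3, 10.8]
grip_width: 0.0547
```

```bash
python3 -c "
from h import *
st()"
```

```text
t 13.27 tcp [ 0.5146 -0.1226  0.0233] plate mm [-16.4 -90.7] yaw -0.887 F [-4.06 -1.27 10.8 ] Fplate_y -1.5 M [-0.046  0.844  0.617] w 0.0547 j6 0.51
```

>>> {"method": "play_rows", "body": {"motion": [{"fingers":130,"tx":0,"ty":0,"tz":0,"twist":-0.04}]}}

```text
clock: 13.35
ee_pos: [0.5145, -0.1225, 0.0233]
orientation: [-0.223, 0.224, -0.67, 0.671]
wrist_force: [-4.4, -1.1, 9.7]
grip_width: 0.0548
```

```bash
python3 -c "
from h import *
st()"
```

```text
t 13.35 tcp [ 0.5145 -0.1225  0.0233] plate mm [-16.4 -90.7] yaw -0.927 F [-4.45 -1.08  9.72] Fplate_y -1.33 M [-0.1    0.829  0.701] w 0.0548 j6 0.55
```

The moment is now about 0.3 N m over free, roughly 0.57 rad past touch, so it is hand tight. I take the side load off and open.

>>> {"method": "play_rows", "body": {"motion": [{"fingers":130,"tx":-0.0005,"ty":-0.0002,"tz":0.0008,"twist":0},{"fingers":130,"tx":0,"ty":0,"tz":0,"twist":0}]}}

```text
clock: 13.52
ee_pos: [0.5145, -0.1225, 0.0233]
orientation: [-0.224, 0.224, -0.67, 0.671]
wrist_force: [-0.4, -2.3, 2.8]
grip_width: 0.0545
```

```bash
python3 -c "
from h import *
st()"
```

```text
t 13.52 tcp [ 0.5145 -0.1225  0.0233] plate mm [-16.5 -90.7] yaw -0.9255 F [-0.43 -2.28  2.84] Fplate_y -2.3 M [-0.116  0.282  0.244] w 0.0545 j6 0.547
```

>>> {"method": "play_rows", "body": {"motion": [{"fingers":70,"tx":0,"ty":0,"tz":0,"twist":0},{"fingers":30,"tx":0,"ty":0,"tz":0,"twist":0},{"fingers":0,"tx":0,"ty":0,"tz":0,"twist":0},{"fingers":0,"tx":0,"ty":0,"tz":0,"twist":0},{"fingers":0,"tx":0,"ty":0,"tz":0,"twist":0}]}}

```text
clock: 13.93
ee_pos: [0.5144, -0.1221, 0.0229]
orientation: [0.224, -0.224, 0.671, -0.671]
wrist_force: [-0.2, -0.5, 0.9]
grip_width: 0.0853
```

```bash
python3 -c "
from h import *
st()"
```

```text
t 13.93 tcp [ 0.5144 -0.1221  0.0229] plate mm [-16.6 -90.3] yaw -0.9264 F [-0.16 -0.52  0.85] Fplate_y -0.53 M [-0.018  0.053  0.015] w 0.0853 j6 0.548
```

>>> {"method": "play_rows", "body": {"motion": [{"fingers":0,"tx":0,"ty":0,"tz":0.025,"twist":0},{"fingers":0,"tx":0,"ty":0,"tz":0.035,"twist":0},{"fingers":0,"tx":0,"ty":0,"tz":0.04,"twist":0},{"fingers":0,"tx":0,"ty":0,"tz":0.04,"twist":0},{"fingers":0,"tx":0,"ty":0,"tz":0.04,"twist":0}]}}

```text
clock: 14.35
ee_pos: [0.5139, -0.122, 0.2049]
orientation: [0.224, -0.224, 0.671, -0.671]
wrist_force: [0.7, -1.3, -0.3]
grip_width: 0.0855
```

>>> {"method": "play_rows", "body": {"motion": [{"fingers":0,"tx":-0.02,"ty":0.035,"tz":0.01,"twist":0.1},{"fingers":0,"tx":-0.02,"ty":0.035,"tz":0,"twist":0.1},{"fingers":0,"tx":-0.02,"ty":0.035,"tz":0,"twist":0.1},{"fingers":0,"tx":-0.02,"ty":0.035,"tz":0,"twist":0.1},{"fingers":0,"tx":-0.02,"ty":0.035,"tz":0,"twist":0.1}]}}

```text
clock: 14.77
ee_pos: [0.4131, 0.0541, 0.2131]
orientation: [-0.384, 0.384, -0.594, 0.594]
wrist_force: [1.0, -0.2, 0.5]
grip_width: 0.0853
```

>>> {"method": "play_rows", "body": {"motion": [{"fingers":0,"tx":-0.015,"ty":0.038,"tz":0,"twist":0.1},{"fingers":0,"tx":-0.015,"ty":0.038,"tz":0,"twist":0.1},{"fingers":0,"tx":-0.015,"ty":0.038,"tz":0,"twist":0.1},{"fingers":0,"tx":-0.015,"ty":0.038,"tz":0,"twist":0.1},{"fingers":0,"tx":-0.015,"ty":0.038,"tz":0,"twist":0.1}]}}

```text
clock: 15.18
ee_pos: [0.3382, 0.2444, 0.2133]
orientation: [0.519, -0.519, 0.48, -0.48]
wrist_force: [1.2, 0.2, 0.1]
grip_width: 0.0854
```

>>> {"method": "play_rows", "body": {"motion": [{"fingers":0,"tx":-0.01,"ty":0.038,"tz":0,"twist":0},{"fingers":0,"tx":-0.01,"ty":0.038,"tz":0,"twist":0},{"fingers":0,"tx":-0.01,"ty":0.038,"tz":0,"twist":0},{"fingers":0,"tx":0,"ty":0.038,"tz":0,"twist":0},{"fingers":0,"tx":0,"ty":0,"tz":0,"twist":0}]}}

```text
clock: 15.6
ee_pos: [0.3085, 0.4002, 0.2128]
orientation: [0.52, -0.518, 0.481, -0.48]
wrist_force: [-1.5, -0.8, -0.5]
grip_width: 0.0852
```

```bash
python3 -c "
from h import *
shot('f')"
```

```text
t 15.7 tcp [0.3087 0.3956 0.2124] plate mm [-251.2  415. ] yaw 0.0763 F [ 0.14 -0.26  0.29] Fplate_y -0.25 M [ 0.002  0.035 -0.003] w 0.085 j6 0.679
```

View pics/side_f.png

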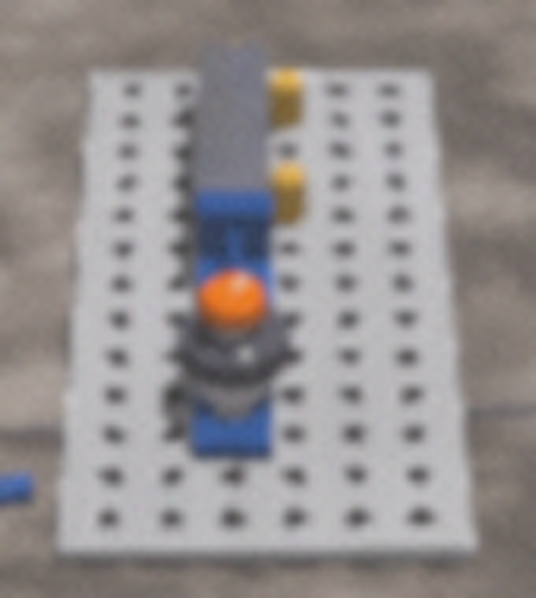

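View pics/top_f.png

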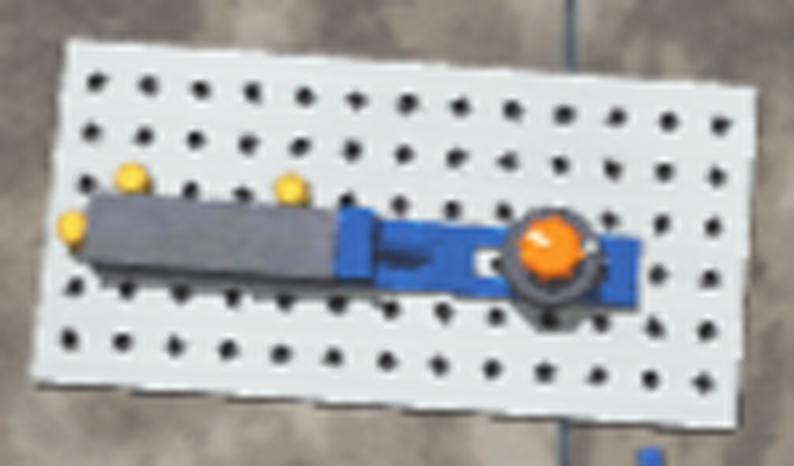

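The box touches the end pin (73,230) at one end and the nose (340,240) at the other, with no gap, and the bar is straight. The knob's line is unchanged. I check the ring's mark against the tool's turn.

```bash
python3 - <<'E'
from h import *
from workcell import r
a=cv2.imread("pics/top0.png");b=r.capture("top")["image"][:,:,::-1].copy();cv2.imwrite("pics/topg.png",b)
k=[cv2.resize(i[198:226,250:280],None,fx=13,fy=13,interpolation=cv2.INTER_CUBIC) for i in(a,b)]
cv2.imwrite("pics/cmp.png",np.hstack(k))
P=np.array([.516,-.1225]);
for z in(.060,.080): print(z,(proj("top",[*P,z])-[250,198]+.5)*13-.5)
E
```

```text
0.06 [[206.81329026 182.9020314 ]]
0.08 [[205.34712424 169.51946015]]
```

View pics/cmp.png

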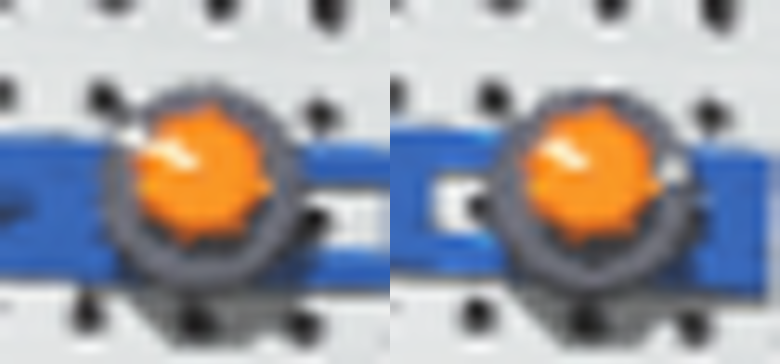

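The mark's angle gives a ring turn of about 131° (2.29 rad), equal to the tool's turn, so there was no slip. The knob's line is unmoved. I hand in.

```bash
python3 -c "
from workcell import r
print(r.hand_in())"
```

```text
the job is handed in; nothing more can be done
None
```

The stop is set and clamped, and I handed the job in about 16 s into the 72 s limit.

- **Stop:** I gripped the blue stop by its nose, squared it to the plate and pushed it along the slot. The box section slid at about 5–6 N until it met the end pin. The push peaked near 15 N, and I eased it to about 5 N before letting go.
- **Clamping:** I gripped only the outer ring and turned it 2.29 rad clockwise. Free moment was about 0.385 N m, and a fit to the readings puts touch at about 1.7 rad. That leaves the ring about 0.57 rad past touch and roughly 0.3 N m over free. I then opened the gripper and moved the arm clear.
- **Last checks:** The pictures show no gap at the end pin or at the nose, with the stop lying straight. The ring's mark turned about 131°, the same as the tool, so it did not slip. The orange knob's line is unmoved.
- **What disagreed:** The moment readings after touch were noisy. Four of the last five gave 0.20–0.24 N m over free and the final one 0.32 N m, all inside the hand-tight range.
- **Not checked:** I did not look again at the square, tape measure or spanner, but the arm went nowhere near them.

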